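# Close a motorcycle fuse box: hook its cover in and press it down

### The job

Refit the loose cover on the open fuse box: tuck the lip on its front edge into the slot under the yellow bridge while the cover is tilted up at the back, then swing the cover down and press its back edge until the orange latch snaps over it and it lies flush all round. Feel your way and be gentle: more than about 25 N anywhere on the box cracks the plastic. Leave the solder spool, the multimeter and the screwdriver where they are.

Things in the scene. Friction and masses are not known exactly. Their poses are not given: they have to be found in the camera images.
- bracket: Fixed aluminium bracket clamping a black open fuse box, 164 (x) x 84 (y) mm, level. Origin on the bench, mid-length, mid-width; x runs from the slot end (yellow bridge) to the latch end (orange latch); at yaw 0 the slot end faces the robot. The box sits in it at a height that differs each time and is not reported: its rim, on which the shut cover lies, is 40 to 70 mm above this origin.
- slot_mouth (a point): On the bracket: middle of the slot's mouth, at its lowest possible level (bracket x=-66, y=0, z=40 mm); the real sill is 0 to 30 mm higher: feel for it. Slot under the yellow bridge: 10 deep to -x, 6 high, 56 wide, back closed; bridge top 15 above the sill. A flat sill, level with the rim, runs 16 mm from the mouth to +x: set the lip on it and slide in, back tilted up 0.25 rad at most.
- rear_rim (a point): On the bracket: middle of the rim's inner edge at the latch end, at its lowest possible level (bracket x=55, y=0, z=40 mm; really 0 to 30 mm higher, as the sill). Stop posts 15 tall stand 10 mm further on (+x) and leave the shut cover about 2 mm of play along x, so the lip must be right in before the back comes down.
- latch (a joint): Orange sprung latch, 24 wide, mid latch end. m: 0 = sprung out, to 0.007 pushed back (+x). Its nose starts at bracket x=60, underside 6.5 mm above the rim, steep ramp on top to 19 above it. The cover's back edge, pressed down near it with about 11 N (7 to 16), pushes it back 3 to 5 mm, snaps in under it and it returns to 0. A hooked cover let go above it rests on the ramp, about 0.1 rad from flat.
- cover_grip (a point): Loose cover, about 90 g: grey plate 128 x 80 x 5 mm, white lip (11 long, 50 wide, 3 thick, undersides level) on its front -x edge, red upright rib amid it, 12 thick (x), 44 long (y), 32 tall above the plate. Point: centre of the rib, 21 above the cover's underside, 16 above the plate's top face. z up out of the rib, -x to the lip. Starts flat on the bench, rib up.
- cover_lip (a point): Middle of the lip's tip, lower edge: 75 mm in front of (-x) and 21 below cover_grip in the cover's frame; axes as cover_grip. Fully home it is at the slot's back, 10 mm inside the mouth.
- spool: Green spool of solder, 48 diameter, 44 tall, standing; origin at the centre of its underside. Leave alone.
- multimeter: Yellow and black multimeter, 85 x 170 x 36, lying; origin at the centre of its underside. Leave alone.
- screwdriver: Screwdriver with an orange handle, lying on the bench off to the robot's left. Leave alone.
There are look-alikes about, which are no part of the job. Leave any green look-alike of the part that bears cover_grip alone.

How it is judged:
By the outcome, as a careful person would: the job done as asked, in the order asked, and still so for the second after the job is handed in, with the robot touching nothing.
It also fails if it takes over 56 s, if anything falls off the work surface, if the arm or the gripper's body presses on something with over 40 N, if the wrist force passes 120 N, or if a joint passes its speed limit or range.

### The arm

A 6-joint arm with a two-finger parallel gripper is mounted at the origin on the work surface. World frame = base frame: x ahead of the robot, y to its left, z up, the work surface at z = 0. Lengths are in mm, angles in rad, forces in N, time in s.
With the tool pointing down it reaches from about 350 to 975 mm from the base axis. Payload 17.4 kg.
Tool frame: the origin (TCP) lies midway between the tips of the shut fingers; the grasp point (between the pads) lies 19 mm behind it; z points along the fingers, y is the line along which they close (so a half turn about z gives the same grasp; the last joint's range is limited). The gripper opens to 85 mm and grips with 20 to 120 N. Pads are 22 mm wide; open, the fingers measure 114 mm over their backs; the gripper's body (76 mm by 85 mm) begins 54 mm behind the grasp point. The pads swing forward as they close: fully open they stand 13 mm farther back than shut.
Start: joints at [-1.148, 0.116, 1.442, -0, 1.584, -0.038], TCP at [300.141, -604.606, 231.303] pointing down, gripper open.
Joint ranges: [-2.83, 2.83], [-0.83, 2.19], [0.07, 2.5], [-1.14, 4.28], [0.01, 3], [-2.97, 2.97]. Speed limits (rad/s): [1.89, 1.89, 2.22, 3.14, 3.14, 3.14].

### API

Orientations are given as a unit quaternion [x, y, z, w].
In Python, from bench import r, fingers, inverse_kinematics, readout, grab_frame gives the robot as it stands. Calls block until the motion is done:
- r.movep(position, orientation): joint-space move of the TCP to a pose.
- r.line_to(position, orientation=None, vel=150, threshold=None): straight line of the TCP; orientation=None keeps the orientation; vel is the mean speed in mm/s. With threshold (N) it stops when the force on the tool has changed by that much, and returns True; else False.
- r.movej(angles): joint-space move.
- fingers.open_gripper() and fingers.gripper_close(grasp_force=None): open the fingers fully, or close them until they stop; grasp_force is the grip in N (None keeps the last).
- r.sleep(seconds).
- inverse_kinematics(position, orientation): joint angles nearest the present ones, or None.
- readout.get_state(): the state.
- grab_frame(name): name is "scene" or "top" or "wrist"; returns a dict with "pixels" (420x560x3 uint8, blue, green, red), "fx", "fy", "cx", "cy" (pixels), "rvec" (rotation vector, rad) and "tvec" (3), from world to camera coordinates, as OpenCV has them. Camera axes: x right, y down, z forward; pixel columns grow to the right and rows downward; lengths in mm; the calibration is good to about 2 mm. A picture is of the moment at which its call begins. There is no depth.
A pose or a line that the arm cannot do raises r.MotionError and nothing moves.
- r.finish_job(): hands the job in; it is judged then, once.
The state is a dict: "clock": time; "qpos": joint angles; "joint_vel": joint speeds; "joint_efforts": joint torques, N m; "ee_pos": TCP position; "orientation": TCP orientation; "contact_force": force on the tool from outside, world axes, zero at the start; "torque": the same for the moment, N m; "finger_gap": finger opening in mm; "finger_force": force on a finger pad.
Only numpy, scipy, OpenCV 4.12 (cv2) and the standard library are available. Lean on these libraries where they do the work, as an engineer would, in place of code of your own. Each camera call takes 0.05 s, during which the arm holds its last target. There are 200 camera calls.

## Working session

There is one attempt and no reset: what is moved stays moved. The work goes in short steps, each a Python script; the robot and the scene stay as the last script left them, time stands still between calls to the robot, and variables do not carry over. Pictures are saved under pics/ and viewed, at most 10 in all, crops included, and the job is handed in when it is done.

```bash
mkdir -p pics; ls; cat > h.py <<'E'
import numpy as np, cv2
from scipy.spatial.transform import Rotation as R
from bench import r, fingers, inverse_kinematics, readout, grab_frame
def px2w(f,u,v,z):
    Rm=cv2.Rodrigues(np.array(f["rvec"],float))[0]; t=np.array(f["tvec"],float).ravel()
    d=Rm.T@np.array([(u-f["cx"])/f["fx"],(v-f["cy"])/f["fy"],1]); c=-Rm.T@t
    return c+d*(z-c[2])/d[2]
def w2px(f,p):
    return cv2.projectPoints(np.array(p,float).reshape(-1,3),np.array(f["rvec"],float),np.array(f["tvec"],float),np.array([[f["fx"],0,f["cx"]],[0,f["fy"],f["cy"]],[0,0,1.]]),None)[0].reshape(-1,2)
E
python3 - <<'E'
from h import *
import pickle
for n in ("scene","top"):
    f=grab_frame(n); pickle.dump(f,open(n+".pkl","wb")); cv2.imwrite(f"pics/{n}0.png",cv2.resize(np.array(f["pixels"]),(800,600),interpolation=cv2.INTER_CUBIC))
    print(n,f["fx"],f["cx"],f["cy"],f["rvec"],f["tvec"])
print(readout.get_state())
E
```

```text
pics
scene 536.7911999728091 278.53779085130355 206.12001905075013 [ 1.32981292  2.19668371 -0.96361195] [ 214.20800335 -296.08239964 1617.3052006 ]
top 424.9743833852332 281.39931772818176 203.37150363868017 [ 2.18735567 -2.14784053  0.10267153] [  49.87991036  528.24375006 1000.01525631]
{'clock': 0.1, 'qpos': array([-1.14781703e+00,  1.16431076e-01,  1.44220431e+00, -6.88094444e-06,
        1.58402328e+00, -3.77982706e-02]), 'joint_vel': array([-0.00155979, -0.00272505, -0.00172529,  0.00104338,  0.00088039,
        0.00100728]), 'joint_efforts': array([ 2.43410817e-03, -7.33663988e+01, -6.33788323e+01, -8.69463111e-05,
        5.16638029e-03, -3.34225183e-05]), 'ee_pos': array([ 300.05233747, -604.44195834,  230.63705395]), 'orientation': array([ 9.73577559e-01,  2.28355978e-01, -1.05395330e-04, -5.22494402e-04]), 'contact_force': array([0.1291746 , 0.87257885, 0.03810767]), 'torque': array([ 0.04018844,  0.01223302, -0.03485219]), 'finger_force': 0.0, 'finger_gap': 85.31722863992908}
```

View pics/top0.png

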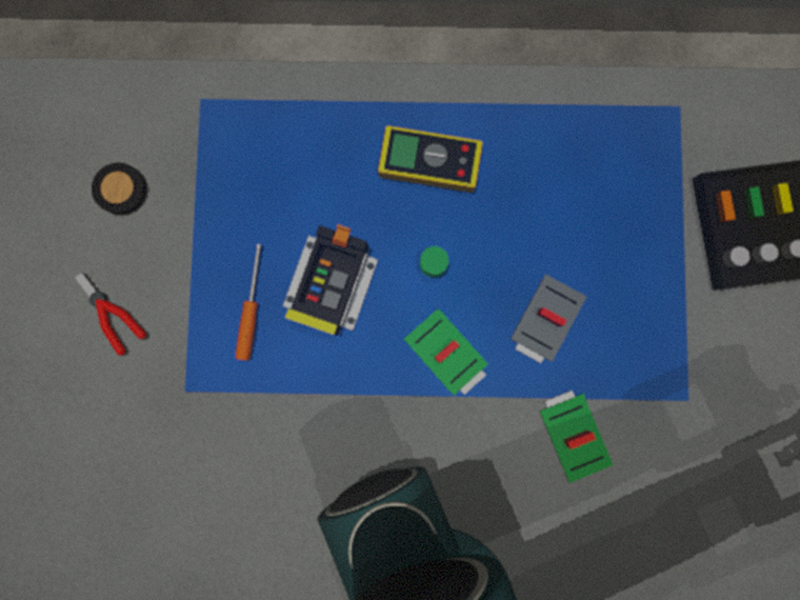

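View pics/scene0.png

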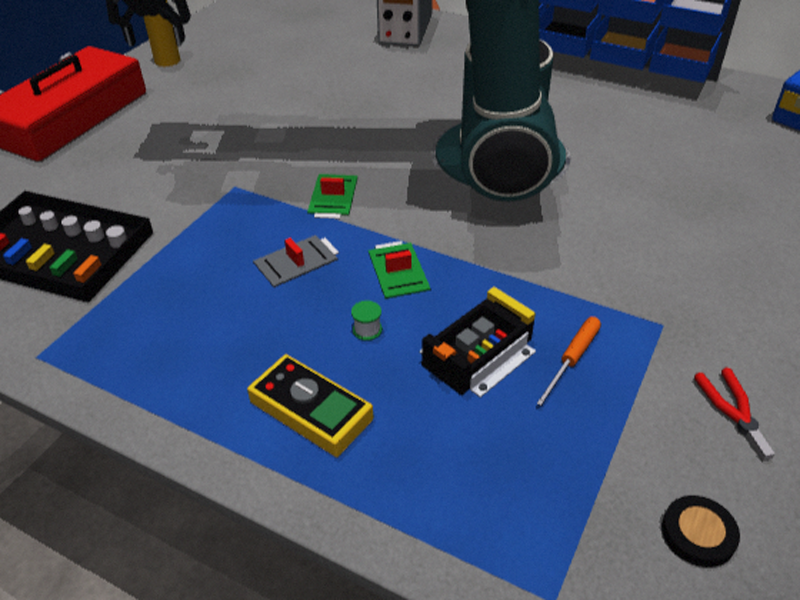

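Top view (800x600): the candidates for the cover are the grey plate with red rib at (549,318) and the green ones at (446,352) and (577,438). I choose the grey one, which has its white lip at (530,352). The box has its yellow bridge at (312,320) and its latch at (342,236). Next is one close crop of the cover and box.

```bash
python3 - <<'E'
from h import *
import pickle
f=pickle.load(open("top.pkl","rb")); p=np.array(f["pixels"])
# crops of 100x~85 px at x6 ->; side by side
a=p[150:240,190:270]; b=p[185:260,350:415]
A=cv2.resize(a,None,fx=5,fy=5,interpolation=cv2.INTER_CUBIC);B=cv2.resize(b,None,fx=5,fy=5,interpolation=cv2.INTER_CUBIC)
c=np.zeros((450,740,3),np.uint8);c[:450,:400]=A;c[:375,410:735]=B
cv2.imwrite("pics/crop1.png",c)
E
```

```text
(no output)
```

View pics/crop1.png

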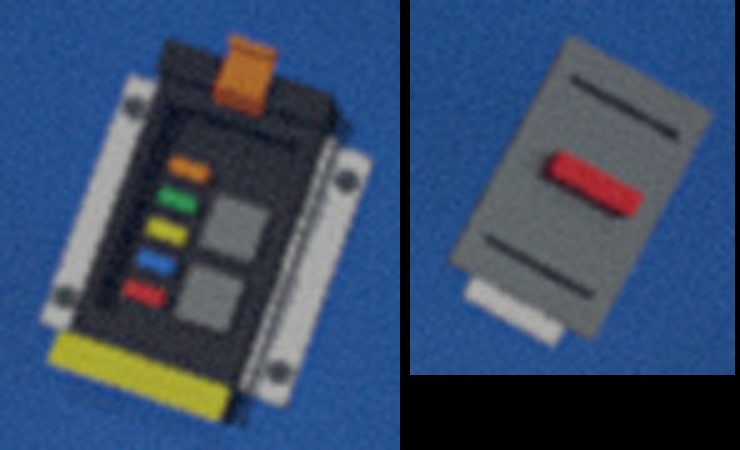

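The crop confirms the grey plate with red rib and white lip, with plate corners at crop (570,35), (712,112), (593,340) and (450,262). The bracket screws are at (134,107), (64,297), (345,180) and (278,372), and the bridge is yellow.

```bash
python3 - <<'E'
from h import *
import pickle
f=pickle.load(open("top.pkl","rb"))
C=lambda u,v:(350+(u-410)/5,185+v/5)
Bx=lambda u,v:(190+u/5,150+v/5)
P=[px2w(f,*C(*q),5) for q in((570,35),(712,112),(593,340),(450,262))]
L=[px2w(f,*C(*q),3) for q in((465,297),(555,347))]
c=np.mean(P,0); d=(P[0]+P[1]-P[2]-P[3])/2; print("cover c",c,"yaw",np.arctan2(d[1],d[0]),np.linalg.norm(d),np.linalg.norm(P[0]-P[1]))
l=np.mean(L,0);print("lip",l, c-l)
ribtop=[px2w(f,*C(*q),37) for q in((557,150),(643,195),(634,217),(545,172))];print("rib",np.mean(ribtop,0))
S=[px2w(f,*Bx(*q),4) for q in((134,107),(345,180),(278,372),(64,297))]
b=np.mean(S,0);d=(S[0]+S[1]-S[2]-S[3])/2;print("bracket",b,"yaw",np.arctan2(d[1],d[0]),np.linalg.norm(d),np.linalg.norm(S[0]-S[1]))
yaw=np.arctan2(d[1],d[0])
T=[px2w(f,*Bx(*q),z) for z in(55,85) for q in((66,332),(232,385),(222,420),(48,362),(232,35),(275,48))]
M=R.from_euler('z',-yaw)
for t in T: print(M.apply(t-b).round(1))
E
```

```text
cover c [ 487.25380839 -193.55465771    5.        ] yaw -0.4833638112635245 127.34863636246823 78.80823983929143
lip [ 420.54972914 -158.77796562    3.        ] [ 66.70407925 -34.77669208   2.        ]
rib [ 486.93811993 -192.299929     37.        ]
bracket [541.35274366 184.43996864   4.        ] yaw -0.3136167473169443 100.55664368440475 111.48886255500581
[-66.2  39.   51. ]
[-64.2 -42.9  51. ]
[-81.1 -44.   51. ]
[-82.1  42.1  51. ]
[92.3 12.9 51. ]
[93.  -8.5 51. ]
[-66.3  32.9  81. ]
[-64.4 -46.5  81. ]
[-80.8 -47.5  81. ]
[-81.8  36.   81. ]
[87.4  7.7 81. ]
[ 88.1 -13.1  81. ]
```

```bash
cat >> h.py <<'E'
T0=np.array([[0,1,0],[1,0,0],[0,0,-1.]])
H=9.0   # TCP above cover underside
def pose(lip,yaw,tilt,h=None,dy=0,dx=0):
    """TCP pose for lip tip at world point; tilt>0 = back up. dx: TCP offset in cover x from rib centre"""
    Rc=R.from_euler('ZY',[yaw,-tilt]); 
    p=np.array(lip)+Rc.apply([75+dx,dy,H if h is None else h])
    return p, (Rc*R.from_matrix(T0)).as_quat()
def st(m=""):
    s=readout.get_state(); print(m,"t%.1f"%s["clock"],s["ee_pos"].round(1),"F",s["contact_force"].round(1),"M",s["torque"].round(2),"gap%.1f"%s["finger_gap"],"ff%.1f"%s["finger_force"]); return s
E
python3 - <<'E'
from h import *
yaw=-.482; c=np.array([487,-193,0.])
lip=c-R.from_euler('z',yaw).apply([75,0,0])
p,q=pose(lip,yaw,0)
print(inverse_kinematics(p,q))
r.movep(p+[0,0,110],q); st("above")
f=grab_frame("wrist"); cv2.imwrite("pics/w1.png",np.array(f["pixels"]))
print(r.line_to(p+[0,0,30],vel=200)); print(r.line_to(p,vel=60,threshold=5)); st("down")
fingers.gripper_close(grasp_force=35); st("closed")
r.line_to(p+[0,0,140],vel=200); st("up")
b=np.array([541.4,184.4]); by=-.3136; B=R.from_euler('z',by)
lipw=np.array([*b,0])+B.apply([-40,0,140]); p,q=pose(lipw,by,.18)
print(inverse_kinematics(p,q))
r.movep(p,q); st("over")
for n in("wrist","top","scene"):
    f=grab_frame(n); import pickle; pickle.dump(f,open(n+"2.pkl","wb"))
    cv2.imwrite(f"pics/{n}2.png",np.array(f["pixels"]))
E
```

```text
[-4.26013404e-01 -5.86825320e-02  1.99512468e+00 -4.44089210e-16
  1.20515051e+00  5.59865956e-02]
above t1.8 [ 487.1 -193.8  119.3] F [-1.  -0.7 -0.5] M [ 0.06 -0.01 -0.  ] gap85.3 ff0.0
False
False
down t3.0 [ 487. -193.    9.] F [-0.1  0.1  0. ] M [-0.04 -0.05  0.01] gap85.5 ff0.0
closed t3.7 [ 487.1 -193.1    9.2] F [-0.7 -0.1  2.3] M [-0.01  0.04  0.03] gap11.5 ff35.1
up t4.6 [ 486.5 -192.8  147.5] F [ 0.2  0.4 -1.3] M [ 0.04 -0.03  0.04] gap11.2 ff34.7
[ 0.30361002 -0.11421286  1.79171916 -0.10721768  1.31816326  0.63643945]
over t6.0 [572.1 173.6 162. ] F [ 0.1 -0.6 -0.3] M [ 0.01  0.14 -0.02] gap11.0 ff34.8
```

View pics/wrist2.png

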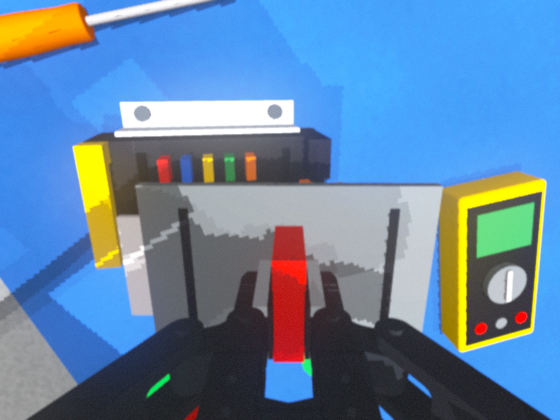

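The wrist picture shows the cover held straight by its rib, with its lip on the left at (120-131, 215-315). The bridge is at (75-120, 142-268) and the flange screws are at (142,113) and (275,111). I'll check these against the bracket frame.

```bash
python3 - <<'E'
from h import *
import pickle
f=pickle.load(open("wrist2.pkl","rb"))
b=np.array([541.4,184.4,0]); by=-.3136; M=R.from_euler('z',-by)
for q,z in(((142,113),4),((275,111),4),((121,101),4),((293,99),4)): print(q,M.apply(px2w(f,*q,z)-b).round(1))
for z in(55,65,75,85):
    print(z,[M.apply(px2w(f,*q,z)-b).round(1)[:2] for q in((75,146),(107,142),(120,265),(95,268))])
s=readout.get_state(); Rt=R.from_quat(s["orientation"]); Rc=Rt*R.from_matrix(T0).inv()
o=s["ee_pos"]-Rc.apply([0,0,H])
pts=[[-75,25,3],[-75,-25,3],[-64,40,5],[64,40,5]]
print(w2px(f,[o+Rc.apply(p) for p in pts]).round(1))
t=pickle.load(open("top2.pkl","rb")); p=np.array(t["pixels"])[140:260,170:330]
cv2.imwrite("pics/top2c.png",cv2.resize(p,None,fx=5,fy=5,interpolation=cv2.INTER_CUBIC))
t=pickle.load(open("scene2.pkl","rb")); p=np.array(t["pixels"])[170:290,270:430]
cv2.imwrite("pics/scene2c.png",cv2.resize(p,None,fx=5,fy=5,interpolation=cv2.INTER_CUBIC))
E
```

```text
(142, 113) [-50.8  58.1   4. ]
(275, 111) [49.9 57.9  4. ]
(121, 101) [-64.4  66.9   4. ]
(293, 99) [64.4 67.   4. ]
55 [array([-82.8,  43.2]), array([-63.9,  45.1]), array([-68.4, -40.8]), array([-84.8, -41.5])]
65 [array([-79.1,  44.9]), array([-61.1,  46.7]), array([-65.3, -35.8]), array([-81.1, -36.5])]
75 [array([-75.5,  46.5]), array([-58.2,  48.2]), array([-62.3, -30.7]), array([-77.4, -31.4])]
85 [array([-71.9,  48.1]), array([-55.3,  49.8]), array([-59.2, -25.7]), array([-73.7, -26.3])]
[[116.7 222.1]
 [132.6 319.6]
 [135.7 190.3]
 [444.7 190.5]]
```

View pics/scene2c.png

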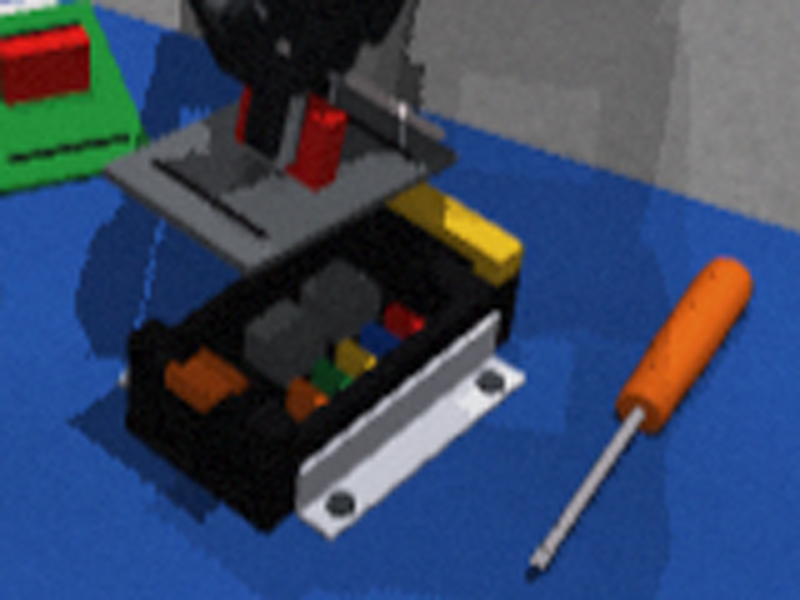

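The scene crop shows the cover held tilted above the box, with its lip towards the bridge at (455,240) and the latch at (205,378). Lip and bracket line up in the wrist view, since both are shifted by the same 2 mm. Now I feel for the sill.

```bash
cat >> h.py <<'E'
b=np.array([541.4,184.4,0]); by=-.3145; B=R.from_euler('z',by)
def bl(x,z,tilt,y=0,h=None,dx=0): return pose(b+B.apply([x,y,z]),by,tilt,h=h,dx=dx)
E
python3 - <<'E'
from h import *
r.line_to(*bl(-57.5,76,.18),vel=120); st("pre"); r.sleep(.3); st()
print(r.line_to(*bl(-57.5,37,.18),vel=18,threshold=2.5)); s=st("touch")
p0=bl(-57.5,0,.18)[0]; print("lip z",s["ee_pos"][2]-p0[2])
E
```

```text
pre t6.8 [555.7 180.   99. ] F [-0.2 -0.4 -0.7] M [ 0.06  0.11 -0.02] gap11.5 ff34.8
 t7.1 [555.6 179.9  98.8] F [ 0.3 -0.1 -1.7] M [ 0.02  0.1  -0.  ] gap11.4 ff34.8
True
touch t8.7 [555.5 179.8  66.9] F [0.3 0.2 6.5] M [0.03 0.42 0.  ] gap11.5 ff35.7
lip z 44.61445526395684
```

```bash
python3 - <<'E'
from h import *
z=45.6
r.line_to(*bl(-57.5,z,.18),vel=20); r.sleep(.2); st("lift")
print(r.line_to(*bl(-79,z,.18),vel=15,threshold=4)); s=st("slid")
print("lip in B",B.inv().apply(s["ee_pos"]-bl(-76,0,.18)[0]).round(2)+[-76,0,0])
r.sleep(.2); st()
for n in("wrist","scene"):
    f=grab_frame(n); cv2.imwrite(f"pics/{n}3.png",np.array(f["pixels"]))
p=np.array(f["pixels"])[170:290,270:430]
w=cv2.imread("pics/wrist3.png")
cv2.imwrite("pics/s3.png",np.hstack([cv2.resize(p,(400,300),interpolation=cv2.INTER_CUBIC),cv2.resize(w,(400,300))]))
E
```

```text
lift t9.1 [555.3 179.8  67.7] F [-0.6  0.2 -0.2] M [0.03 0.08 0.01] gap11.5 ff34.7
True
slid t10.3 [537.7 185.6  68. ] F [ 4.1 -1.   1.2] M [-0.06 -0.61  0.01] gap11.1 ff35.1
lip in B [-7.605e+01  1.000e-02  4.567e+01]
 t10.5 [537.7 185.5  67.7] F [ 5.9 -0.4  1.3] M [-0.14 -0.82  0.02] gap11.5 ff35.0
```

View pics/s3.png

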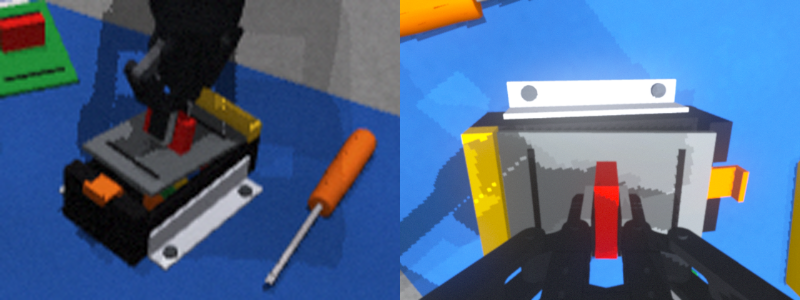

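Left: the cover is tilted with its lip under the bridge. Right: the lip is hidden under the yellow bridge at (485,190), and the latch is at (725,183) just behind the cover's back edge. The lip is home at x=-76 with 6 N. Next I swing it down onto the latch and release.

```bash
python3 - <<'E'
from h import *
z=45.3
for t in(.16,.14,.12,.105):
    h=r.line_to(*bl(-75.7,z,t),vel=20,threshold=5); s=st(f"tilt{t} {h}")
    if h: break
fingers.open_gripper(); r.sleep(.3); s=st("open")
q=R.from_quat(s["orientation"]); up=s["ee_pos"]-q.apply([0,0,60])
r.line_to(up,vel=150); fingers.gripper_close(grasp_force=30); st("closed")
p,o=bl(-76,0,0,h=0,dx=42); p[2]=45+28
r.movep(p+[0,0,30],o); r.line_to(p,vel=60); r.sleep(.3); st("prepress")
f=grab_frame("wrist");g=grab_frame("scene")
cv2.imwrite("pics/s4.png",np.hstack([cv2.resize(np.array(g["pixels"])[170:290,270:430],(400,300),interpolation=cv2.INTER_CUBIC),cv2.resize(np.array(f["pixels"]),(400,300))]))
E
```

```text
tilt0.16 False t10.8 [538.3 185.3  65.7] F [-0.9  0.6  1.3] M [ 0.18  0.19 -0.01] gap11.2 ff35.2
tilt0.14 False t11.1 [538.8 185.1  64.4] F [-1.1 -0.1 -0.1] M [ 0.06  0.21 -0.03] gap11.4 ff35.0
tilt0.12 False t11.3 [539.2 185.   63. ] F [-0.3 -1.1 -0.2] M [ 0.06  0.12 -0.01] gap11.6 ff35.0
tilt0.105 False t11.6 [539.5 185.   62. ] F [ 0.6 -0.5 -0.7] M [0.03 0.06 0.02] gap11.3 ff34.9
open t12.6 [539.4 185.   62.1] F [0.3 0.4 0.1] M [ 0.08 -0.01  0.02] gap85.2 ff0.0
closed t13.9 [533.5 187.  121.8] F [-0.6  0.5  0.8] M [ 0.    0.1  -0.03] gap0.0 ff0.0
prepress t15.2 [580.5 171.7  73.3] F [-0.9  0.2 -0.7] M [-0.05 -0.02 -0.04] gap0.2 ff0.0
```

View pics/s4.png

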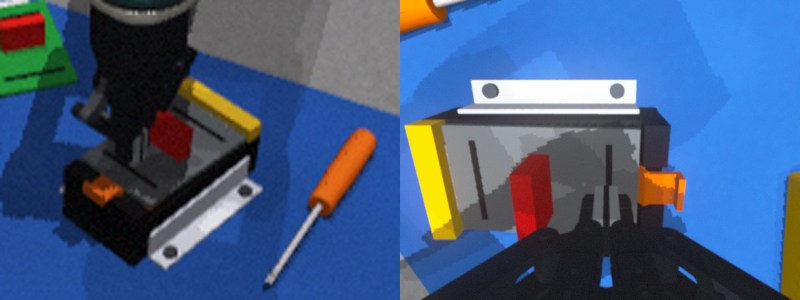

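The cover rests hooked on the latch ramp, with the closed fingers over its back part at (607,200) and the latch at (650,187). Now the press.

```bash
python3 - <<'E'
from h import *
p,o=bl(-76,0,0,h=0,dx=46); p[2]=45+26
r.line_to(p,o,vel=40)
h=r.line_to(p-[0,0,8],vel=20,threshold=3); s=st(f"contact {h}")
z=s["ee_pos"][2]
while z>48.6:
    z-=.6; p[2]=z
    h=r.line_to(p,vel=15,threshold=16); s=st(f"{z:.1f} {h}")
    if s["contact_force"][2]>19: break
E
```

```text
contact False t16.1 [584.1 170.5  62.9] F [ 0.1 -0.2  0.4] M [ 0.04  0.01 -0.05] gap-0.1 ff0.0
62.3 False t16.3 [584.2 170.5  62.4] F [-0.3  0.9 -0.7] M [-0.03 -0.05  0.04] gap-0.1 ff0.0
61.7 False t16.6 [584.3 170.5  61.9] F [-0.4 -0.4  1.5] M [-0.04 -0.04 -0.04] gap-0.2 ff0.5
61.1 False t16.8 [584.3 170.5  61.4] F [-0.9  0.2  3.2] M [-0.02  0.02 -0.02] gap0.3 ff1.7
60.5 False t17.1 [584.4 170.5  60.8] F [-0.2 -0.4  4.3] M [-0.01 -0.   -0.03] gap-0.3 ff2.4
59.9 False t17.3 [584.4 170.5  60.2] F [-0.1 -1.2  5.6] M [-0.07 -0.06  0.04] gap0.2 ff2.6
59.3 False t17.6 [584.4 170.5  59.7] F [ 0.7 -0.3  5.6] M [-0.09 -0.06 -0.02] gap-0.0 ff2.8
58.7 False t17.8 [584.5 170.5  59.2] F [ 0.9 -0.5  6.5] M [-0.04 -0.08 -0.08] gap0.2 ff3.1
58.1 False t18.1 [584.6 170.5  58.7] F [ 0.7 -1.   7.3] M [-0.06 -0.13 -0.03] gap-0.0 ff3.3
57.5 False t18.3 [584.6 170.5  58.1] F [ 0.7 -1.   7.6] M [-0.1  -0.12 -0.01] gap0.1 ff3.5
56.9 False t18.6 [583.9 170.4  56.5] F [ 0.4 -0.2 -0.7] M [ 0.   -0.02 -0.05] gap-0.0 ff0.0
56.3 False t18.8 [584.  170.4  56. ] F [-0.2 -0.4 -0.5] M [-0.02  0.01  0.04] gap0.5 ff0.
[... 478 characters left out ...]
.1 170.5  52.6] F [0.8 0.6 0.1] M [ 0.04 -0.    0.01] gap-0.1 ff0.0
52.1 False t20.6 [584.2 170.5  52.1] F [-0.6 -0.5  0.2] M [ 0.   -0.02 -0.04] gap0.1 ff0.0
51.5 False t20.8 [584.2 170.5  51.5] F [ 0.5  1.4 -0.5] M [ 0.01 -0.02  0.01] gap-0.4 ff0.0
50.9 False t21.1 [584.2 170.5  50.9] F [-0.1  1.1 -1.5] M [0.01 0.05 0.01] gap0.1 ff0.0
50.3 False t21.3 [584.2 170.5  50.3] F [0.3 0.2 0.5] M [ 0.02  0.01 -0.01] gap-0.5 ff0.0
49.7 False t21.6 [584.4 170.5  50.1] F [-1.8 -1.4  5.3] M [-0.04  0.23 -0.01] gap0.4 ff2.3
49.1 False t21.8 [584.4 170.5  50. ] F [-4.3 -2.  10.5] M [-0.25  0.78  0.02] gap0.0 ff5.6
48.5 False t22.1 [584.4 170.5  50.1] F [-8.8 -2.9 17.2] M [-0.47  1.39  0.06] gap0.4 ff8.5
```

```bash
python3 - <<'E'
from h import *
s=readout.get_state(); p=s["ee_pos"]
r.line_to(p+[0,0,1],vel=20); r.line_to(p+[0,0,110],vel=150); st("up")
o=B.apply([-110,0,70]); r.line_to(p+[0,0,110]+o,vel=200); st()
f=grab_frame("wrist");g=grab_frame("scene")
cv2.imwrite("pics/s5.png",np.hstack([cv2.resize(np.array(g["pixels"])[170:290,280:400],(400,400),interpolation=cv2.INTER_CUBIC),cv2.resize(np.array(f["pixels"]),(400,400))]))
E
```

```text
up t23.2 [584.1 170.4 158.9] F [-0.2 -0.4 -0.5] M [ 0.03  0.   -0.03] gap0.1 ff0.0
 t24.0 [480.1 204.3 229.1] F [ 0.3  0.  -0.2] M [-0.01  0.    0.  ] gap0.2 ff0.0
```

View pics/s5.png

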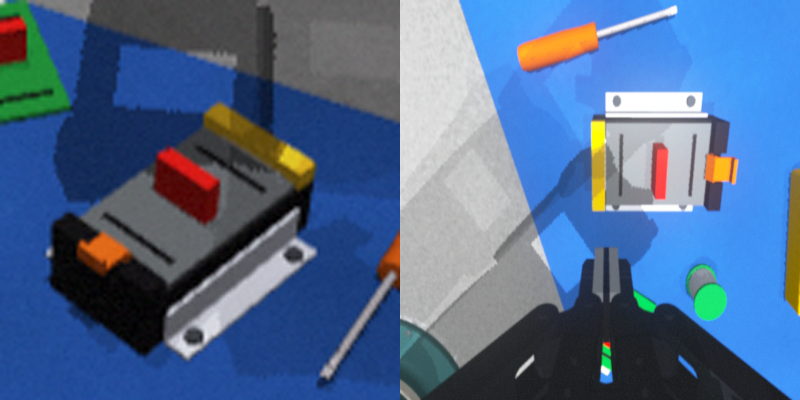

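The scene view shows the cover lying flush, with the latch nose over its back edge at (100,250). In the wrist view the latch front at (706,168) overlaps the plate edge at 712, and the lip is under the bridge. The fingers stopped at 50.0, the plate-top height for a flush cover (rim at about 45 plus 5 mm), after the latch force rose and dropped away. Handing in.

```bash
python3 -c "
from h import *
print(r.finish_job())"
```

```text
the job is handed in; nothing more can be done
None
```

The cover is back on the fuse box and handed in at about 24 s: lip in the slot, latch snapped over the back edge, and flush in the final pictures, with a peak measured force of about 20 N.

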